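Move the vent filter to the fresh waste jar

ROBOT

A 7-joint arm with a two-finger parallel gripper is mounted at the origin on the work surface. World frame = base frame: x ahead of the robot, y to its left, z up, the work surface at z = 0. Lengths are in m, angles in rad, forces in N, time in s.
With the tool pointing down it reaches from about 0.425 to 0.875 m from the base axis. Payload 4.7 kg.
Tool frame: the origin (TCP) lies where the fingers leave the gripper's body, on its centre line; the fingertips stand 70 mm ahead of it and the grasp point (between the pads) lies 51 mm ahead of it; z points along the fingers, y is the line along which they close (so a half turn about z gives the same grasp; the last joint's range is limited). The gripper opens to 87 mm and grips with 3 to 60 N. Pads are 19 mm wide; open, the fingers measure 117 mm over their backs; the gripper's body (75 mm by 190 mm) begins 51 mm behind the grasp point.
Start: joints at [1.182, 0.321, -0.07, 1.45, 0.023, 1.371, -0.057], TCP at [0.255, -0.598, 0.292] pointing down, gripper open.
Joint ranges: [-2.86, 2.86], [-0.3, 2.09], [-1.38, 1.24], [0.06, 2.45], [-1.56, 4.7], [0.09, 2.05], [-2.69, 2.69]. Speed limits (rad/s): [2.57, 2.57, 3.14, 3.14, 3.14, 3.14, 3.14].

INTERFACE

Orientations are given as a rotation vector (axis times angle).
In Python, from bench import ctrl gives the robot as it stands.
- The arm moves only by the tool play_rows, never from a script. Its argument "increments" is a list that holds one entry, the list of rows, each a list of 7 numbers: the shift along the tool's x, y, z as a fraction of full scale, then the turn, a rotation vector about the tool's x, y, z as a fraction of full scale, then the gripper command: -1 is shut, 1 is fully open, values between are in proportion. A call has 1 to 8 rows; each row is the pose to reach, as a shift and turn from the pose commanded when the call began, along the tool's axes at that moment; what a row does not reach only later rows make up. Full scale, the value 1, is 0.1 m for a shift and 90 degrees for a turn. A row lasts 1/10 s, in which the tool goes at most 50 mm and 8.59 degrees, less where a joint would pass 70% of its speed; a pose out of reach is approached as far as the arm can. A call with a number of a shift or a turn outside -1 to 1 is refused whole. A call with a gripper value outside its range is refused whole. The fingers move at their own pace and stop on an object; "squeeze" is the grip in N (left out, the last holds). Time passes only in rows, so rows that repeat a pose let the fingers close. It gives the time, the measured TCP pose, the force, the opening and the grip force at its end, in the units of the state.
- ctrl.get_state(): the state, without advancing time (a new reading comes with each control period).
- ctrl.get_image(name): name is "scene" or "top" or "wrist"; returns the picture (400x640x3 uint8, red, green, blue); there is no depth.
- ctrl.get_calibration(name): a dict with "vertical_fov" (degrees; the focal length in pixels is half the picture's height over the tangent of half this angle, whatever the lens; pixels are square), "cx", "cy" (the principal point, pixels), "R" (3x3) and "t" (3): a world point X has camera coordinates R X + t; the wrist camera has in their place "T_tool_cam" (4x4, takes a point from camera to tool coordinates, whose origin is the TCP and whose axes are the flange's). Camera axes: x right, y down, z forward; pixel columns grow to the right and rows downward; lengths in m; the calibration is good to about 2 mm. A picture is of the moment at which its call begins: read the wrist's pose just before it. get_calibration takes no time and is no camera call.
- ctrl.close_job(): hands the job in; it is judged then, once.
The state is a dict: "time": time; "joint_positions": joint angles; "qd": joint speeds; "joint_torque": joint torques, N m; "position": TCP position; "tool_rot": TCP orientation; "ft_force": force on the tool from outside, world axes, zero at the start; "torque": the same for the moment, N m; "grip_width": opening from 0.0 (shut) to 1.0 (fully open); "grip_force": force on a finger pad.
Only numpy, scipy, OpenCV 4.12 (cv2) and the standard library are available. Lean on these libraries where they do the work, as an engineer would, in place of code of your own. Each camera call takes 0.05 s, during which the arm holds its last target. There are 200 camera calls.

TASK

The waste jar that carries the vent filter is ready to go out. Squeeze the filter's two release levers together and keep them squeezed while you lift it off that jar's push-fit fitting, without wrenching it. Then set it on the empty fitting of the other jar and press it down until both hooks snap in under the lip and it stands fully home and upright; let go, and leave everything else on the bench where it stands.

Things in the scene. Friction and masses are not known exactly. Their poses are not given: they have to be found in the camera images.
- filter_grip (a point): White round vent filter, 36 mm in diameter, two grey rocker levers on opposite sides, about 0.1 kg. Point on its axis at mid-height of the levers' finger pads; filter's top 32 mm higher. z: its axis, up; y: from pad to pad. Pads 20 mm wide, from 14 mm below to 12 mm above; at rest they lean out, 57 mm across (63 at the top); squeezed fully, 45 mm and parallel. Lever pivots 27 mm lower.
- filter_seat (a point): Centre of the filter's seating face (underside of its 34 mm flange), 45 mm below filter_grip, same axes. Below it hang the stem tube, 15 mm in diameter, 18 mm long, its end tapered to 10 mm, and beside it, under the levers, the two hooks, which reach down 18 mm; their upper faces are 7.5 mm below this face, so a latched filter has 1.5 mm of play.
- lever_l (a joint): Rocker lever on the filter's +y side, rad. 0: sprung shut, hook in; 0.22: pad squeezed fully, hook swung out 5 mm; clear of the lip from about 0.15. 4.5 N on the pad starts it, 8 N holds it open; it springs back when let go. About 0.06 to 0.12 on a placed filter: the hook leans on the lip's rim, not yet latched; pressing the filter's top down with 5 to 10 N snaps it in.
- lever_r (a joint): The same lever on the filter's -y side: 0 at rest (hook in), 0.22 squeezed fully (hook out).
- port_old (a point): Top centre of the grey push-fit fitting on the cap of the jar that carries the filter at the start (filter_seat is here then, up to 2 mm higher). Lip 36 mm in diameter, 6 mm thick, over a 25 mm neck; 19 mm bore from the top for the stem; cap's top 26 mm lower. z up; round, so any turn of the filter fits. The white jar, 110 mm in diameter with a 96 mm blue cap, is fixed in a low tray.
- port_new (a point): Top centre of the same fitting, empty, on the cap of the other, fresh jar in the tray, of the same size and fixed too. filter_seat must finish here, at most 2 mm higher when latched. A filter let go here more than about 5 mm up, before its stem is well in, can be tipped off by its own hooks.
- valve_old (a joint): Self-closing valve disc in the bore of port_old, m: 0 shut, its face 10 mm below the fitting's top; about 0.006 to 0.008 under a latched filter. Its spring pushes the stem up with 2 N at 0 and 4.5 N at 0.008, so a filter that is put on and let go rises a few millimetres unless it is latched.
- valve_new (a joint): The same valve in the bore of port_new: 0 at the start; the stem must push it down as the filter goes home, and the hooks hold it there.
- sealed_jar_mid (a point): Middle (56 mm up) of a third, loose jar in the same tray, with a plain cap without fitting, 112 mm tall. Bystander.
- tip_box: Bystander: open blue box of pipette tips, 82 by 118 mm, 105 mm tall with its raised lid. Origin under its centre.
- tape_roll: Bystander: roll of tape lying flat, 90 mm in diameter, 25 mm tall. Origin under its centre.
- amber_bottle: Bystander: amber bottle, 60 mm in diameter, 120 mm tall. Origin under its centre.
- tube_rack: Bystander: rack of capped tubes, 100 by 200 mm, 107 mm tall. Origin under its centre.
- pen_cup: Bystander: black cup of pens, 72 mm in diameter, 160 mm tall. Origin under its centre.
- notebook: Bystander: notebook lying flat, 150 by 210 mm. Origin under its centre.
Mind the look-alikes: they are no part of the job. Leave any red look-alike of the part that bears port_old alone.

How it is judged:
On the way, in this order (a step that is already met when the one before it is completed fails the run):
1. both release levers are squeezed in while the filter still sits on the first jar's fitting (value of joint each of lever_l, lever_r above 0.12 rad and distance between filter_seat and port_old below 0.008 m), for 0.1 s.
2. the filter is lifted clear of the first jar's fitting (z of filter_seat in the frame of port_old above 0.025 m), for 0.1 s.
At the end, for the whole second after the job is handed in: The filter sits on the fresh jar's fitting: its seating face no more than 4 mm above the fitting's top face (3 mm below), 5 mm sideways, upright within 4 degrees, both levers back at rest (below 0.05 rad) so that both hooks are under the lip, at rest and let go (z of filter_seat in the frame of port_new between -0.003 and 0.004 m and horizontal distance between filter_seat and port_new below 0.005 m and angle between filter_seat's own z axis and vertical below 0.07 rad and value of joint each of lever_l, lever_r below 0.05 rad and linear speed of filter below 0.02 m/s); the robot touches nothing.
It fails at once if the filter is wrenched or rammed (more than 60 N between it and a jar) (contact force between filter and jar_old above 60 N or contact force between filter and jar_new above 60 N).
It fails at once if a bystander is shifted by more than 30 mm (distance of any of sealed_jar_mid, tip_box, tape_roll, amber_bottle, tube_rack, pen_cup, notebook from where it was at the start of the episode above 0.03 m).
It also fails if it takes over 48 s, if anything falls off the work surface, if the arm or the gripper's body presses on something with over 40 N, if the wrist force passes 120 N, or if a joint passes its speed limit or range.

## Working session

There is one attempt and no reset: what is moved stays moved. The work goes in short steps, Python scripts to look and compute and a tool call to move; the robot and the scene stay as the last step left them, time stands still between calls to the robot, and variables do not carry over. Pictures are saved under pics/ and viewed, at most 10 in all, crops included, and the job is handed in when it is done.

Besides the shell and the picture viewer there is one more tool, called after "Request:" as name([rows], argument=value, ...), one row to a line, values as JSON. play_rows: Moves the arm, as the interface text tells. Shift numbers are shares of 0.1 m and turn numbers shares of 90 degrees, none past 1 either way. Its arguments: {"type":"object","properties":{"increments":{"type":"array"},"squeeze":{"type":"number"}},"required":["increments"]}

```bash
mkdir -p pics; ls
cat > h.py <<'E'
import numpy as np, cv2
from bench import ctrl
from scipy.spatial.transform import Rotation as Ro
def cam(n,st=None):
    c=ctrl.get_calibration(n)
    f=200/np.tan(np.radians(c['vertical_fov'])/2)
    K=np.array([[f,0,c['cx']],[0,f,c['cy']],[0,0,1]])
    if 'R' in c: return K,np.array(c['R']),np.array(c['t'])
    st=st or ctrl.get_state()
    T=np.eye(4);T[:3,:3]=Ro.from_rotvec(st['tool_rot']).as_matrix();T[:3,3]=st['position']
    M=np.linalg.inv(T@np.array(c['T_tool_cam']));return K,M[:3,:3],M[:3,3]
def onz(C,u,v,z):
    K,R,t=C;d=R.T@np.linalg.inv(K)@[u,v,1];o=-R.T@t
    return o+d*(z-o[2])/d[2]
def proj(C,X):
    K,R,t=C;p=K@(R@np.array(X)+t);return p[:2]/p[2]
def tri(obs):
    A=[];b=[]
    for C,u,v in obs:
        K,R,t=C;d=R.T@np.linalg.inv(K)@[u,v,1];d/=np.linalg.norm(d);P=np.eye(3)-np.outer(d,d);A.append(P);b.append(P@(-R.T@t))
    return np.linalg.lstsq(np.vstack(A),np.hstack(b),rcond=None)[0]
def save(n,f):
    im=ctrl.get_image(n)[:,:,::-1];cv2.imwrite('pics/'+f,im);return im
E
python3 - <<'E'
from h import *
print(ctrl.get_state())
a=save('scene','s0.png');b=save('top','t0.png');c=save('wrist','w0.png')
for n in('scene','top','wrist'):print(n,ctrl.get_calibration(n))
E
```

```text
pics
{'time': 0.0, 'joint_positions': array([ 1.18207556,  0.32181657, -0.07004772,  1.45165343,  0.02260657,
        1.37081895, -0.05692481]), 'qd': array([-1.29897984e-04, -1.58650972e-03,  6.59419551e-05,  4.42047881e-04,
       -7.29890566e-04, -7.84032636e-04, -7.24686784e-05]), 'joint_torque': array([-2.96711187e-05, -4.91296363e+01, -4.03870884e-01, -3.12527168e+01,
       -6.38241973e-02,  4.37527313e-02,  1.89922807e-04]), 'position': array([ 0.25458314, -0.59761431,  0.29117612]), 'tool_rot': array([-3.07628815e+00, -6.28067094e-01,  7.78527439e-04]), 'ft_force': array([ 0.25800546, -0.09316035,  0.32300161]), 'torque': array([-0.04348783,  0.04564228, -0.01865151]), 'grip_force': 0.0, 'grip_width': 0.9995471306295702}
scene {'vertical_fov': 53.5035031440701, 'cx': 316.52494551092565, 'cy': 190.02762363519187, 'R': array([[ 0.64527707,  0.76394691,  0.00161815],
       [ 0.64679477, -0.54519345, -0.533311  ],
       [-0.40653908,  0.34517997, -0.8459177 ]]), 't': array([-0.36836066, -0.28145262,  1.62180254])}
top {'vertical_fov': 53.328233159090196, 'cx': 316.9881588302725, 'cy': 196.12572615530422, 'R': array([[-0.02702715, -0.99958239,  0.01022644],
       [-0.99387482,  0.02577339, -0.10746433],
       [ 0.10715588, -0.01306825, -0.99415634]]), 't': array([0.00183145, 0.55616797, 1.45772649])}
wrist {'vertical_fov': 65.78999716377304, 'cx': 321.97411837009685, 'cy': 200.36985944329953, 'T_tool_cam': array([[-6.31692970e-04, -9.70128938e-01, -2.42589045e-01,
         6.64166380e-02],
       [ 9.99999668e-01, -4.88024625e-04, -6.52321085e-04,
        -4.74484805e-04],
       [ 5.14446134e-04, -2.42589377e-01,  9.70128924e-01,
        -9.27403942e-02],
       [ 0.00000000e+00,  0.00000000e+00,  0.00000000e+00,
         1.00000000e+00]])}
```

View pics/s0.png

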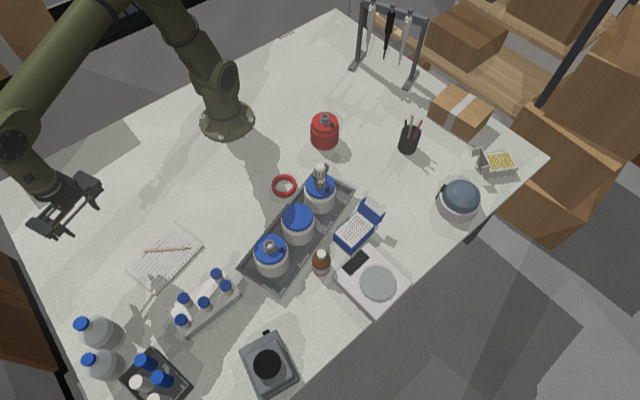

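View pics/t0.png

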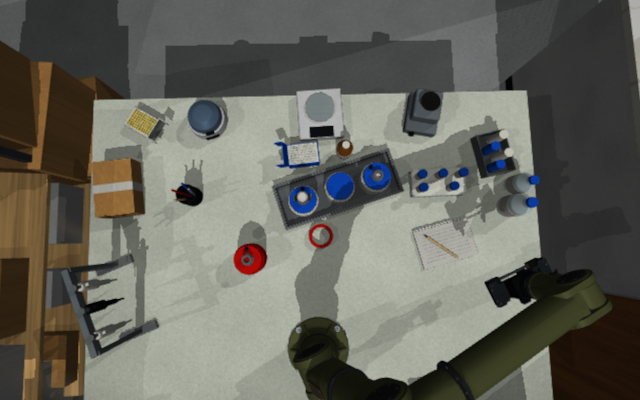

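Scene view: the tray holds three jars. The filter-bearing one is at scene (320,180) / top (303,197), the plain jar at (297,222), and the jar with the empty fitting at (270,247) / top (376,174). The red jar at (325,130) is the look-alike and stays untouched. I'll confirm in an enlarged crop.

Run:
```python
from h import *
a=cv2.imread('pics/s0.png');b=cv2.imread('pics/t0.png')
r=lambda i,x,y,w,h,k:cv2.resize(i[y:y+h,x:x+w],None,fx=k,fy=k,interpolation=cv2.INTER_CUBIC)
# scene crops x5 
p=r(a,285,155,65,60,6); q=r(a,238,220,65,60,6); 
u=r(b,270,167,65,40,6); v=r(b,343,150,65,40,6)
cv2.imwrite('pics/crop.png',np.vstack([np.hstack([p[:,:390],q[:,:390]]),np.hstack([u,v])]))
```

```text
(no output)
```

View pics/crop.png

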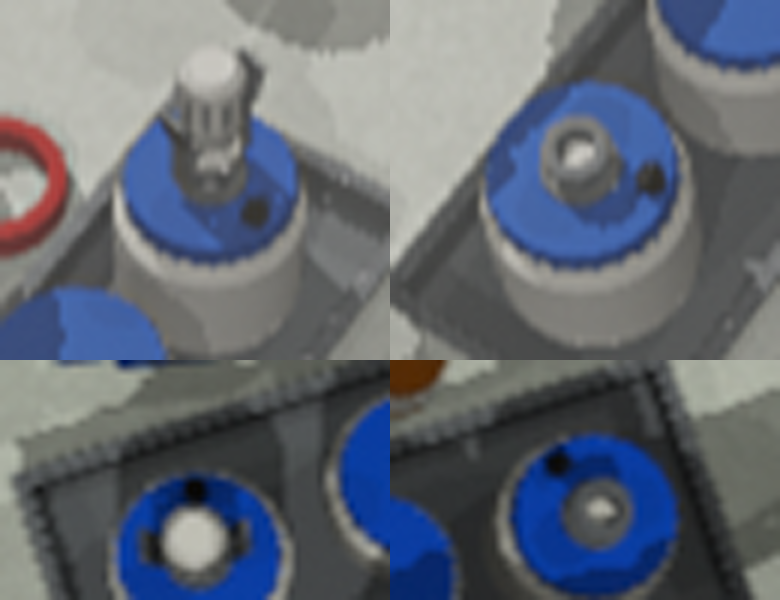

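Run:
```python
from h import *
S=cam('scene');T=cam('top')
f=tri([(S,320.2,165.3),(T,302.0,197)]);n=tri([(S,269.2,245.2),(T,377.6,175.2)])
print('filtop',f,'new',n)
z=f[2]-.02
l=onz(T,270+152/6,167+185/6,z);r=onz(T,270+240/6,167+177/6,z);print(l,r,np.degrees(np.arctan2((l-r)[1],(l-r)[0])))
st=ctrl.get_state();R=Ro.from_rotvec(st['tool_rot']).as_matrix();print(R,np.hypot(*f[:2]),np.hypot(*n[:2]))
print('red',onz(T,250,258,.12),'tape',onz(T,320,236,.02))
```

```text
filtop [0.53530042 0.04072381 0.22287131] new [ 0.61356313 -0.22326588  0.13658792]
[0.53357659 0.06086847 0.20287131] [0.5367408  0.01244949 0.20287131] 93.73899706170076
[[ 9.19948065e-01  3.92039708e-01 -6.51818583e-04]
 [ 3.92040236e-01 -9.19947202e-01  1.26421139e-03]
 [-1.04017617e-04 -1.41854794e-03 -9.99998988e-01]] 0.5368472487930023 0.6529221711241274
red [0.33803251 0.22473159 0.12      ] tape [ 0.4076429  -0.02019543  0.02      ]
```

Request:
play_rows([
  [[0.4,-0.37,-0.06,0,0,0,1],[0.75,-0.7,-0.12,0,0,0,1],[1,-0.94,-0.15,0,0,0,1],[1,-0.94,-0.15,0,0,0,1]],
])

```text
time: 0.55
position: [0.3143, -0.467, 0.3083]
tool_rot: [-3.075, -0.642, -0.004]
ft_force: [0.1, -0.4, 0.4]
grip_width: 1.006
grip_force: 0.0
```

Request:
play_rows([
  [[0.4,-0.37,-0.06,0,0,0,1],[0.75,-0.7,-0.12,0,0,0,1],[1,-0.94,-0.15,0,0,0,1],[1,-0.94,-0.15,0,0,0,1]],
])

```text
time: 0.95
position: [0.3684, -0.3417, 0.3232]
tool_rot: [-3.075, -0.642, -0.003]
ft_force: [0.0, -0.2, 0.2]
grip_width: 1.0
grip_force: 0.0
```

Request:
play_rows([
  [[0.4,-0.37,-0.06,0,0,0,1],[0.75,-0.7,-0.12,0,0,0,1],[1,-0.94,-0.15,0,0,0,1],[1,-0.94,-0.15,0,0,0,1]],
])

```text
time: 1.35
position: [0.4227, -0.2163, 0.3381]
tool_rot: [-3.075, -0.642, -0.003]
ft_force: [0.3, -0.0, -0.5]
grip_width: 1.002
grip_force: 0.0
```

Request:
play_rows([
  [[0.4,-0.37,-0.06,0,0,0,1],[0.75,-0.7,-0.12,0,0,0,1],[1,-0.94,-0.15,0,0,0,1],[1,-0.94,-0.15,0,0,0,1]],
])

```text
time: 1.75
position: [0.4772, -0.0907, 0.3529]
tool_rot: [-3.074, -0.641, -0.004]
ft_force: [-0.5, -0.5, 0.4]
grip_width: 0.999
grip_force: 0.0
```

Request:
play_rows([
  [[0.4,-0.37,-0.06,0,0,0.09,1],[0.75,-0.7,-0.12,0,0,0.18,1],[1,-0.94,-0.15,0,0,0.2156,1],[1,-0.94,-0.15,0,0,0.2156,1],[1,-0.94,-0.15,0,0,0.2156,1]],
])

```text
time: 2.25
position: [0.531, 0.0297, 0.3667]
tool_rot: [3.14, 0.104, -0.001]
ft_force: [1.3, -1.8, -0.2]
grip_width: 1.0
grip_force: 0.0
```

Request:
play_rows([
  [[0,0,0,0,0,0,1],[0,0,0,0,0,0,1]],
])

```text
time: 2.45
position: [0.5304, 0.0277, 0.3668]
tool_rot: [3.139, 0.095, -0.001]
ft_force: [-0.6, -0.1, 0.6]
grip_width: 1.001
grip_force: 0.0
```

Run:
```python
from h import *
s=ctrl.get_state();print(s['position'],s['tool_rot']);C=cam('wrist',s);im=save('wrist','w1.png');np.savez('w1',K=C[0],R=C[1],t=C[2])
print(proj(C,[.5353,.0407,.2229]))
```

```text
[0.53037111 0.02766474 0.36678912] [ 3.13915806e+00  9.50629360e-02 -1.39827988e-03]
[306.69093824 201.81886534]
```

View pics/w1.png

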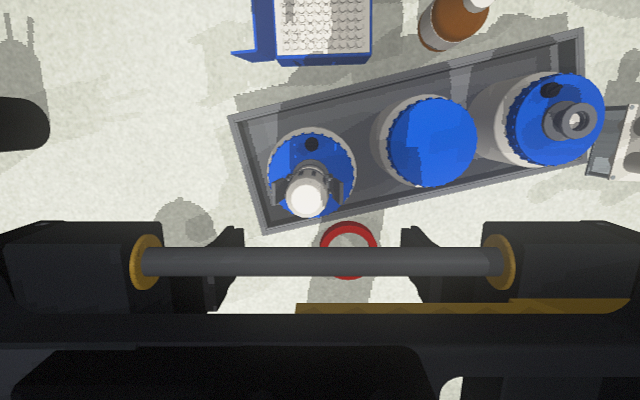

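The wrist view shows the filter top at about (306,198), as predicted, and the empty fitting at about (573,121). I'll zoom to get the lever line.

Run:
```python
from h import *
b=cv2.imread('pics/w1.png')
r=lambda i,x,y,w,h,k:cv2.resize(i[y:y+h,x:x+w],None,fx=k,fy=k,interpolation=cv2.INTER_CUBIC)
cv2.imwrite('pics/crop2.png',np.hstack([r(b,265,145,95,100,5),r(b,545,95,60,100,5)]))
```

```text
(no output)
```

View pics/crop2.png

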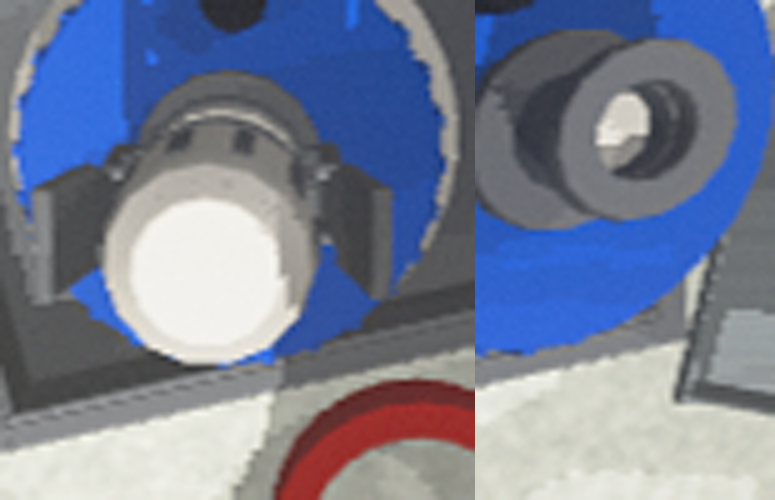

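Run:
```python
from h import *
S=cam('scene');T=cam('top');w=np.load('w1.npz');W=(w['K'],w['R'],w['t'])
f=tri([(S,320.2,165.3),(T,302.0,197),(W,306,198.4)]);n=tri([(S,269.2,245.2),(T,377.6,175.2),(W,579.2,120.4)])
print(f,n,[onz(W,306,198.4,z) for z in (.218,.223)],[onz(W,579.2,120.4,z) for z in (.137,.142)])
for c,o,z in ((S,(320.2,165.3),.22),(T,(302,197),.22),(S,(269.2,245.2),.14),(T,(377.6,175.2),.14)):print(onz(c,*o,z))
q=[onz(W,265+u/5,145+v/5,f[2]-.02) for u,v in ((40,302),(383,298),(33,190),(390,187))]
print(np.array(q));s=ctrl.get_state();print(s['position'],s['tool_rot'])
R=Ro.from_rotvec(s['tool_rot']).as_matrix();print((R.T@(f-s['position']))*10,R)
```

```text
[0.53607536 0.04102438 0.22202343] [ 0.61399809 -0.22366999  0.13960633] [array([0.53683298, 0.04156171, 0.218     ]), array([0.5380687 , 0.04137241, 0.223     ])] [array([ 0.61432585, -0.22700714,  0.137     ]), array([ 0.61404962, -0.22298464,  0.142     ])]
[0.5352554  0.04456052 0.22      ]
[0.53394243 0.03842775 0.22      ]
[ 0.61615864 -0.22220288  0.14      ]
[ 0.61196295 -0.22445914  0.14      ]
[[0.52498115 0.07026354 0.20202343]
 [0.52922405 0.0112946  0.20202343]
 [0.54454963 0.07186571 0.20202343]
 [0.54867661 0.01157585 0.20202343]]
[0.53035235 0.02810379 0.36691354] [ 3.13929311e+00  9.57073272e-02 -9.41553100e-04]
[ 0.06590012 -0.12667082  1.44875654] [[ 9.98142644e-01  6.09174241e-02 -5.73670649e-04]
 [ 6.09169199e-02 -9.98142471e-01 -8.58715688e-04]
 [-6.24915787e-04  8.22174499e-04 -9.99999467e-01]]
```

Request:
play_rows([
  [[0.04,-0.06,0.2,0,0,0.005,1],[0.074,-0.127,0.5,0,0,0.005,1],[0.074,-0.127,0.6,0,0,0.005,1],[0.074,-0.127,0.6,0,0,0.005,1],[0.074,-0.127,0.6,0,0,0.005,1]],
])

```text
time: 3.0
position: [0.5373, 0.0427, 0.3081]
tool_rot: [3.14, 0.087, 0.001]
ft_force: [0.1, 0.5, 0.1]
grip_width: 0.997
grip_force: 0.0
```

Run:
```python
from h import *
s=ctrl.get_state();print(s['position'],s['tool_rot']);C=cam('wrist',s);im=save('wrist','w2.png');print(proj(C,[.537,.0412,.2215]))
save('scene','s2.png')
```

```text
[0.5373458  0.04265355 0.30813244] [3.13985352e+00 8.65952376e-02 1.36477743e-03]
[325.46852372 234.80013432]
```

View pics/w2.png

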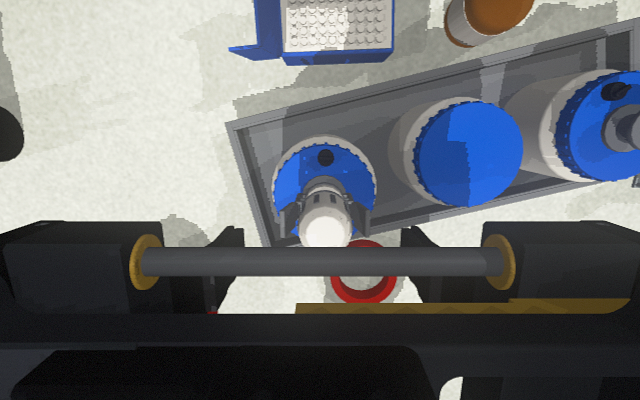

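The filter top sits at (325,228), centred between the fingers, so I'm descending straight onto the pads.

Request:
play_rows([
  [[0.006,0.015,0.15,0,0,-0.01,1],[0.006,0.015,0.35,0,0,-0.01,1],[0.006,0.015,0.55,0,0,-0.01,1],[0.006,0.015,0.7,0,0,-0.01,1],[0.006,0.015,0.7,0,0,-0.01,1],[0.006,0.015,0.7,0,0,-0.01,1]],
], squeeze=22)

```text
time: 3.7
position: [0.5379, 0.0421, 0.2373]
tool_rot: [-3.139, -0.114, -0.0]
ft_force: [0.0, 0.1, 0.2]
grip_width: 1.001
grip_force: 0.0
```

Request:
play_rows([
  [[0,0,0,0,0,0,0.4],[0,0,0,0,0,0,0.1],[0,0,0,0,0,0,-0.2],[0,0,0,0,0,0,-0.5],[0,0,0,0,0,0,-0.5],[0,0,0,0,0,0,-0.5],[0,0,0,0,0,0,-0.5],[0,0,0,0,0,0,-0.5]],
])

```text
time: 4.5
position: [0.5384, 0.0417, 0.2384]
tool_rot: [3.139, 0.113, 0.003]
ft_force: [-0.9, -0.4, 5.4]
grip_width: 0.525
grip_force: 22.1
```

Run:
```python
from h import *
s=ctrl.get_state();print(s['position'],s['tool_rot'],s['ft_force'],s['torque'],s['grip_width']*87,s['grip_force'])
a=save('scene','s3.png');cv2.imwrite('pics/crop3.png',cv2.resize(a[120:220,250:380],None,fx=6,fy=6,interpolation=cv2.INTER_CUBIC))
```

```text
[0.5383863  0.04174084 0.23844824] [3.13858743e+00 1.12594394e-01 2.72790648e-03] [-0.86215073 -0.40004125  5.40918405] [-0.25879269  0.22717956 -0.01648407] 45.68584058812912 22.053011655807495
```

Both levers are fully squeezed (45.7 mm) with almost no side load, so I'm lifting gently.

Request:
play_rows([
  [[0,0,-0.02,0,0,0,-0.5],[0,0,-0.05,0,0,0,-0.5],[0,0,-0.1,0,0,0,-0.5],[0,0,-0.18,0,0,0,-0.5],[0,0,-0.3,0,0,0,-0.5],[0,0,-0.45,0,0,0,-0.5],[0,0,-0.6,0,0,0,-0.5],[0,0,-0.6,0,0,0,-0.5]],
])

```text
time: 5.35
position: [0.5391, 0.0425, 0.3004]
tool_rot: [3.139, 0.113, 0.008]
ft_force: [0.5, -0.2, -0.9]
grip_width: 0.527
grip_force: 22.0
```

Run:
```python
from h import *
s=ctrl.get_state();print(s['position'],s['tool_rot'],s['ft_force'],s['torque'],s['grip_width']*87,s['grip_force'])
R=Ro.from_rotvec(s['tool_rot']).as_matrix()
print(R,R.T@(np.array([.6145,-.2245,s['position'][2]])-s['position'])*10)
```

```text
[0.53907802 0.04249529 0.3003574 ] [3.13916431 0.11315373 0.007862  ] [ 0.50492656 -0.21286647 -0.89802079] [-0.00806556  0.02794385  0.01633043] 45.83681601974617 21.978278160095215
[[ 9.97392258e-01  7.19966754e-02  5.01612688e-03]
 [ 7.19985766e-02 -9.97404715e-01 -1.99239512e-04]
 [ 4.98876402e-03  5.59873942e-04 -9.99987399e-01]] [0.56002016 2.71732495 0.00431522]
```

Request:
play_rows([
  [[0.05,0.25,0,0,0,0,-0.5],[0.12,0.6,0,0,0,0,-0.5],[0.2,1,0,0,0,0,-0.5],[0.2,1,0,0,0,0,-0.5]],
])

```text
time: 5.75
position: [0.5654, -0.0642, 0.2964]
tool_rot: [3.137, 0.097, -0.001]
ft_force: [-0.5, -1.0, -1.9]
grip_width: 0.526
grip_force: 22.0
```

Request:
play_rows([
  [[0.05,0.25,0,0,0,0,-0.5],[0.12,0.6,0,0,0,0,-0.5],[0.2,1,0,0,0,0,-0.5],[0.2,1,0,0,0,0,-0.5],[0.2,1,0,0,0,0,-0.5],[0.2,1,0,0,0,0,-0.5]],
])

```text
time: 6.35
position: [0.592, -0.1532, 0.297]
tool_rot: [-3.138, -0.115, 0.001]
ft_force: [0.3, 0.8, -0.5]
grip_width: 0.531
grip_force: 22.0
```

Run:
```python
from h import *
s=ctrl.get_state();print(s['position'],s['tool_rot'],s['grip_width']*87);C=cam('wrist',s);im=save('wrist','w4.png');np.savez('w4',K=C[0],R=C[1],t=C[2])
p=proj(C,[.6142,-.2242,.1396]);print(p)
u,v=(p.astype(int)-[60,50]);c=im[max(v,0):v+100,u:u+120];print(u,max(v,0))
cv2.imwrite('pics/crop4.png',np.hstack([cv2.resize(c,None,fx=4,fy=4,interpolation=cv2.INTER_CUBIC),cv2.resize(im,(320,200))[:,:] if 0 else cv2.copyMakeBorder(cv2.resize(im,(320,200)),0,c.shape[0]*4-200,0,0,0)]))
```

```text
[ 0.5919892  -0.15319718  0.29703379] [-3.13845440e+00 -1.15085928e-01  5.97710248e-04] 46.16254534621691
[411.12145365 184.58618994]
351 134
```

View pics/crop4.png

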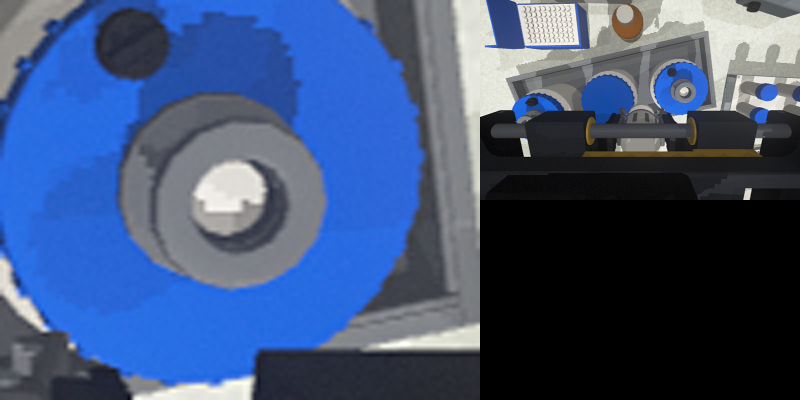

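The fitting's ring centre is at (411,185), within a pixel of the prediction, so I'm moving over it.

Request:
play_rows([
  [[0.05,0.2,0,0,0,0,-0.5],[0.12,0.5,0,0,0,0,-0.5],[0.177,0.725,0,0,0,0,-0.5],[0.177,0.725,0,0,0,0,-0.5],[0.177,0.725,0,0,0,0,-0.5],[0.177,0.725,0,0,0,0,-0.5]],
])

```text
time: 7.0
position: [0.6151, -0.224, 0.2974]
tool_rot: [-3.139, -0.116, -0.0]
ft_force: [1.0, -0.2, -1.5]
grip_width: 0.523
grip_force: 22.0
```

Run:
```python
from h import *
s=ctrl.get_state();print(s['position'],s['tool_rot'],s['ft_force'],s['grip_width']*87)
print(cam('wrist',s)[0][0,0]);C=cam('scene')
g=np.array(s['position'])
for X in ([.6142,-.2242,.1396],g-[.001,0,.096],g-[.001,0,.114]):print(proj(C,X))
a=save('scene','s5.png');b=save('wrist','w5.png')
x,y=225,175
cv2.imwrite('pics/crop5.png',np.vstack([cv2.resize(a[y:y+90,x:x+100],None,fx=6,fy=6,interpolation=cv2.INTER_CUBIC)]))
```

```text
[ 0.61512131 -0.22399926  0.29741542] [-3.13882169e+00 -1.16324561e-01 -3.18385987e-04] [ 0.96001711 -0.21042899 -1.48769484] 45.54087884003512
309.21211112462044
[268.27704226 245.1910256 ]
[266.10916176 236.06230383]
[266.77260344 238.78925979]
```

View pics/crop5.png

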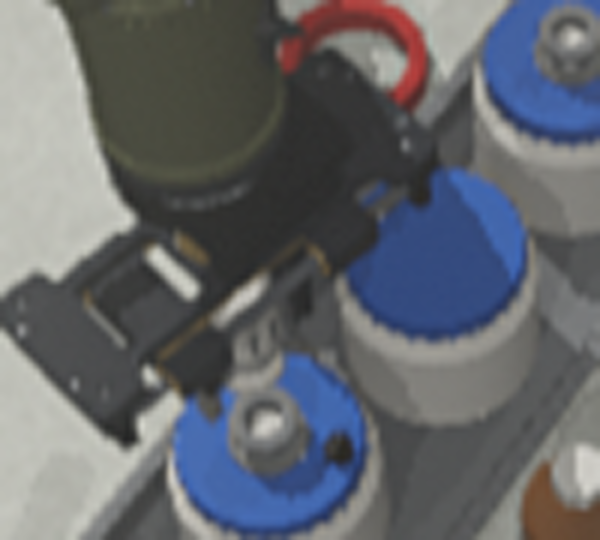

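The filter hangs upright just above the fitting, so I'm descending in steps with force checks.

Request:
play_rows([
  [[0,0,0.12,0,0,0,-0.5],[0,0,0.28,0,0,0,-0.5],[0,0,0.4,0,0,0,-0.5],[0,0,0.43,0,0,0,-0.5],[0,0,0.46,0,0,0,-0.5],[0,0,0.48,0,0,0,-0.5],[0,0,0.48,0,0,0,-0.5]],
])

```text
time: 7.8
position: [0.6151, -0.2254, 0.2491]
tool_rot: [-3.139, -0.113, -0.0]
ft_force: [0.1, 1.3, -0.3]
grip_width: 0.526
grip_force: 22.0
```

Request:
play_rows([
  [[0,0,0.02,0,0,0,-0.5],[0,0,0.04,0,0,0,-0.5],[0,0,0.06,0,0,0,-0.5],[0,0,0.08,0,0,0,-0.5],[0,0,0.08,0,0,0,-0.5]],
])

```text
time: 8.3
position: [0.6151, -0.2254, 0.2413]
tool_rot: [3.14, 0.113, 0.001]
ft_force: [0.4, 1.0, 0.7]
grip_width: 0.528
grip_force: 22.0
```

Request:
play_rows([
  [[0,0,0.01,0,0,0,-0.5],[0,0,0.02,0,0,0,-0.5],[0,0,0.03,0,0,0,-0.5],[0,0,0.03,0,0,0,-0.5]],
])

```text
time: 8.7
position: [0.6151, -0.2254, 0.2385]
tool_rot: [3.139, 0.113, 0.001]
ft_force: [0.6, 1.9, 3.4]
grip_width: 0.529
grip_force: 22.0
```

Request:
play_rows([
  [[0,0,0.01,0,0,0,-0.5],[0,0,0.02,0,0,0,-0.5],[0,0,0.02,0,0,0,-0.5]],
])

```text
time: 9.0
position: [0.6152, -0.2254, 0.2384]
tool_rot: [3.139, 0.113, 0.002]
ft_force: [-3.5, 3.0, 11.5]
grip_width: 0.525
grip_force: 22.1
```

The filter bottomed out at 11 N, so it is home. I'm releasing while still pressing lightly.

Request:
play_rows([
  [[0,0,0,0,0,0,0.2],[0,0,0,0,0,0,0.5],[0,0,0,0,0,0,0.8],[0,0,0,0,0,0,1],[0,0,0,0,0,0,1],[0,0,0,0,0,0,1]],
])

```text
time: 9.6
position: [0.6145, -0.2261, 0.2355]
tool_rot: [3.139, 0.112, -0.002]
ft_force: [0.0, -0.1, -0.3]
grip_width: 0.949
grip_force: 0.0
```

Request:
play_rows([
  [[0,0,-0.15,0,0,0,1],[0,0,-0.4,0,0,0,1],[0,0,-0.7,0,0,0,1],[0,0,-0.9,0,0,0,1],[0,0,-0.9,0,0,0,1]],
])

```text
time: 10.1
position: [0.6164, -0.2257, 0.3313]
tool_rot: [3.137, 0.113, 0.011]
ft_force: [-0.7, -0.4, 1.9]
grip_width: 0.996
grip_force: 0.0
```

Request:
play_rows([
  [[-0.2,0,-0.2,0,0,0,1],[-0.35,0,-0.35,0,0,0,1],[-0.35,0,-0.35,0,0,0,1],[-0.35,0,-0.35,0,0,0,1]],
])

```text
time: 10.5
position: [0.5801, -0.2282, 0.361]
tool_rot: [3.139, 0.112, 0.001]
ft_force: [0.4, -0.5, 0.1]
grip_width: 1.0
grip_force: 0.0
```

Run:
```python
from h import *
s=ctrl.get_state();print(s['position'],s['tool_rot'],s['ft_force'],s['time']);C=cam('wrist',s);S=cam('scene')
w=save('wrist','w6.png');a=save('scene','s6.png')
out=[]
for c,i in((C,w),(S,a)):
    p=proj(c,[.6142,-.2242,.18]);k=45;x,y=max(int(p[0])-k,0),max(int(p[1])-k,0);print(x,y,[proj(c,[.6142,-.2242,z]) for z in(.1396,.2166)])
    out.append(cv2.resize(i[y:y+2*k,x:x+2*k],(400,400),interpolation=cv2.INTER_CUBIC))
cv2.imwrite('pics/crop6.png',np.hstack(out))
```

```text
[ 0.58007552 -0.22815935  0.3610329 ] [3.13919060e+00 1.12486398e-01 5.32730328e-04] [ 0.37255947 -0.51896551  0.06310685] 10.5
276 115 [array([321.17880457, 155.61307237]), array([320.93035443, 165.82297986])]
221 194 [array([268.27704226, 245.1910256 ]), array([265.49409288, 233.76499793])]
```

View pics/crop6.png

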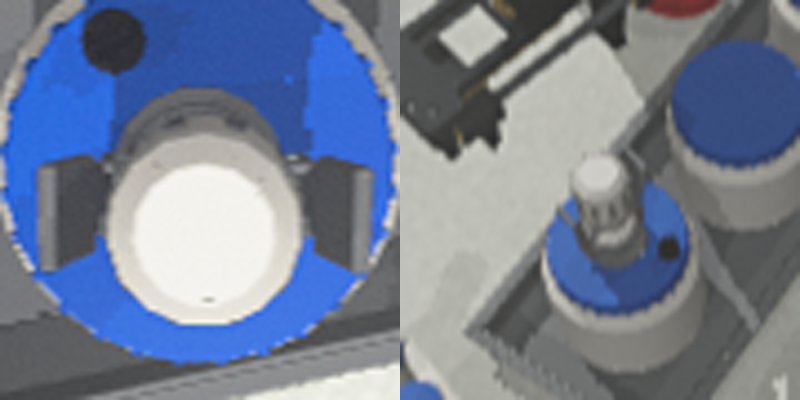

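The wrist crop shows the filter upright and centred: top at (323,166), against (321,166) predicted. Both levers are splayed to their rest width, as at the start, and symmetric, so both hooks are latched. The gripper is clear, so I'm handing in.

```bash
python3 -c "
from bench import ctrl;print(ctrl.close_job())"
```

```text
the job is handed in; nothing more can be done
None
```

I moved the filter to the fresh jar's fitting and pressed it home. In the last close-up it stands upright with both levers back at rest, the gripper was clear, and I handed the job in at about 10.6 s; no verdict came back.

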